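# Shut the valve of the unused filter stand

## Robot

A 7-joint arm with a two-finger parallel gripper is mounted at the origin on the work surface. World frame = base frame: x ahead of the robot, y to its left, z up, the work surface at z = 0. Lengths are in m, angles in degrees, forces in N, time in s.
With the tool pointing down it reaches from about 0.35 to 0.775 m from the base axis. Payload 3.1 kg.
Tool frame: the origin (TCP) lies on the centre line of the jaws, within the pads' length; the fingertips stand 17 mm ahead of it and the grasp point (between the pads) lies 2 mm behind it (robot.tip_reach is the distance from the TCP to the fingertips, in m); z points along the fingers, y is the direction in which the jaws open and shut (so a half turn about z gives the same grasp; the last joint's range is limited). The gripper opens to 85 mm and grips with 20 to 120 N. Pads are 22 mm wide; open, the fingers measure 114 mm over their backs; the gripper's body (76 mm by 85 mm) begins 54 mm behind the grasp point. The pads swing forward as they close: fully open they stand 13 mm farther back than shut.
Start: joints at [-73.264, 17.813, 0.802, 86.603, -0.252, 75.585, -1.558], TCP at [0.18, 0.52, 0.248] pointing down, gripper open.
Joint ranges: [-154.91, 154.91], [-16.99, 109.72], [-72.82, 74.43], [7.12, 147.25], [-82.49, 262.49], [11.32, 116.49], [-174.64, 174.64]. Speed limits (degrees/s): [159.86, 159.86, 180, 180, 180, 180, 180].

## Interface

Orientations are given as [roll, pitch, yaw] about the fixed x, y, z axes, in that order (R = Rz(yaw) Ry(pitch) Rx(roll)).
In Python, from station import robot, fingers, vision, workorder, recognise gives the robot as it stands. Calls block until the motion is done:
- robot.move_to(position, orientation): joint-space move of the TCP to a pose.
- robot.line_to(position, orientation=None, velocity=0.15, f_stop=None): straight line of the TCP; orientation=None keeps the orientation; velocity is the mean speed in m/s. With f_stop (N) it stops when the force on the tool has changed by that much, and returns True; else False.
- robot.move_j(angles): joint-space move.
- fingers.gripper_to(opening, force=None): opening from 0.0 (shut) to 1.0 (fully open); force is the grip in N (None keeps the last); returns when the fingers have stopped.
- robot.pause(seconds).
- robot.inverse_kinematics(position, orientation): joint angles nearest the present ones, or None.
- vision.grab_frame(name): name is "scene" or "side" or "wrist"; returns the picture (384x512x3 uint8, red, green, blue); there is no depth.
- vision.calibration(name): a dict with "mtx" (3x3 intrinsics, pixels), "k1" (the pictures are not rectified: a ray, as slopes to the right and down, at radius r is drawn at 1 + k1 r^2 times it, then the intrinsics apply), "extrinsics" (4x4, takes a point from world to camera coordinates); the wrist camera has in their place "T_tool_cam" (4x4, takes a point from camera to tool coordinates, whose origin is the TCP and whose axes are the flange's). Camera axes: x right, y up, looking along -z (the intrinsics and any distortion apply to the point x, -y, -z); pixel columns grow to the right and rows downward; lengths in m; the calibration is good to about 2 mm. A picture is of the moment at which its call begins: read the wrist's pose just before it. calibration takes no time and is no camera call.
A pose or a line that the arm cannot do raises robot.PlanningError and nothing moves.
- workorder.close_job(): hands the job in, once; it reports no verdict.
Trained networks look in the newest picture that a camera, given by its name, has taken for a name from the list of things; names that differ only in an ending like _2 or _b are one class to them, and where a whole thing is asked for, a point or a joint stands for the part that bears it (a point fixed in the world has none). Each returns a list of dicts, best first, with "p" (0 to 1); they miss things now and then, are a little off and sometimes report something else, mostly with a low value. They report only what shows in the picture. A call takes as long as a camera call.
- recognise(label, camera): "rect" ([centre column, centre row, width, height] in pixels, round what is visible of it).
Readings, each from a call of its own:
- robot.current_time_s(): time.
- robot.current_joint_positions(): joint angles.
- robot.current_dq(): joint speeds.
- robot.current_joint_torque(): joint torques, N m.
- robot.current_tool_pos(): TCP position.
- robot.current_eef_rot(): TCP orientation.
- robot.current_contact_force(): force on the tool from outside, world axes, zero at the start.
- robot.current_torque(): the same for the moment, N m.
- robot.current_finger_gap(): opening from 0.0 (shut) to 1.0 (fully open).
Only numpy, scipy, OpenCV 4.12 (cv2) and the standard library are available. Lean on these libraries where they do the work, as an engineer would, in place of code of your own. Each camera call takes 0.05 s, during which the arm holds its last target. There are 200 camera calls.

## Task

Three filter stands are bolted to the bench, each with a ball-knob valve, and one of them has no funnel on its seat. Shut the valve of that stand by turning its ball knob clockwise as far as it goes, then let go, and leave the valves of the other two stands as they are.

Things in the scene. Friction and masses are not known exactly. Their poses are not given: they have to be found in the camera images.
- bare_ball (a point): Centre of the smooth black ball knob, 44 mm across, of the fixed stand WITHOUT a funnel (bare 52 mm steel seat 110 mm behind the knob). 100 mm above the bench, on the knob's upright axis. Below it an 18 mm stem and a 68 mm grey skirt, its top 34 mm under this point. Grip from above, any yaw, pads level with this point: near its top they slip off. Turning takes 0.1 N m: grip with about 25 N.
- bare_valve (a joint): Angle of that knob, rad: 0 = open (black pointer on the skirt, 46 mm long from the axis, straight back to the seat), 1.571 = shut (pointer square across the base plate, to the right seen from the robot); firm stops at both. Grows as the knob turns clockwise seen from above; stays where left. Starts at 0.2 to 0.7.
- left_pointer (a point): Pointer tip of the valve of one of the two stands with a funnel (open steel cup, 68 mm wide, rim 124 mm above the bench, 110 mm behind the knob). 46 mm from the knob's axis, 66 mm above the bench; same ball knob, centre 100 mm up. Stands swap places: the name does not tell its side. Base plates 215 x 80 mm, yawed up to 0.3 rad. Leave alone.
- right_pointer (a point): Pointer tip of the valve of the other stand with a funnel, built the same; the name does not tell its side. Leave alone.

How it is judged:
By the outcome, as a careful person would: the job done as asked, in the order asked, and still so for the second after the job is handed in, with the robot touching nothing.
It also fails if it takes over 32 s, if anything falls off the work surface, if the arm or the gripper's body presses on something with over 40 N, if the wrist force passes 120 N, or if a joint passes its speed limit or range.

## Working session

There is one attempt and no reset: what is moved stays moved. The work goes in short steps, each a Python script; the robot and the scene stay as the last script left them, time stands still between calls to the robot, and variables do not carry over. Pictures are saved under pics/ and viewed, about 8 in all and at most 12, crops included, and the job is handed in when it is done.

```bash
ls; mkdir -p pics
cat > h.py <<'E'
import numpy as np, cv2
from station import robot, fingers, vision, workorder, recognise
def ray(name,u,v,T=None):
    c=vision.calibration(name);K=np.array(c["mtx"],float);k=c["k1"]
    n=cv2.undistortPoints(np.array([[[u,v]]],float),K,np.array([k,0,0,0.]))[0,0]
    d=np.array([n[0],-n[1],-1.])
    if name=="wrist": M=T@np.array(c["T_tool_cam"])
    else: M=np.linalg.inv(np.array(c["extrinsics"]))
    return M[:3,3],M[:3,:3]@d
def at(name,u,v,z,T=None):
    o,d=ray(name,u,v,T); return o+d*(z-o[2])/d[2]
def proj(name,P,T=None):
    c=vision.calibration(name);K=np.array(c["mtx"],float)
    M=np.linalg.inv(T@np.array(c["T_tool_cam"])) if name=="wrist" else np.array(c["extrinsics"])
    p=M[:3,:3]@np.asarray(P)+M[:3,3]; n=np.array([p[0]/-p[2],-p[1]/-p[2]]); n=n*(1+c["k1"]*n@n)
    return K[0,0]*n[0]+K[0,2],K[1,1]*n[1]+K[1,2]
def tool():
    from scipy.spatial.transform import Rotation as R
    T=np.eye(4);T[:3,:3]=R.from_euler('xyz',robot.current_eef_rot(),degrees=True).as_matrix();T[:3,3]=robot.current_tool_pos();return T
E
cat > a.py <<'E'
from h import *
np.set_printoptions(precision=3,suppress=True)
for c in("scene","side"):
    im=vision.grab_frame(c);cv2.imwrite(f"pics/{c}0.png",im[:,:,::-1])
    print(c,np.linalg.inv(np.array(vision.calibration(c)["extrinsics"]))[:3,3])
    for l,z in(("bare_ball",.1),("bare_valve",.1),("left_pointer",.066),("right_pointer",.066)):
        for r in recognise(l,c): print(l,round(r["p"],2),np.round(r["rect"],1),at(c,*r["rect"][:2],z))
print(robot.current_time_s(),robot.current_eef_rot())
E
python3 a.py
```

```text
pics
scene [ 1.135 -0.008  0.829]
bare_ball 0.83 [253.8 186.4  21.3  26. ] [ 0.475 -0.002  0.1  ]
bare_valve 0.97 [254.5 184.1  20.8  25.2] [0.466 0.    0.1  ]
left_pointer 0.63 [356.6 229.6  28.8  29.6] [0.593 0.262 0.066]
right_pointer 0.82 [142.7 223.9  26.2  25.3] [ 0.575 -0.29   0.066]
side [ 0.286 -0.547  0.687]
bare_ball 0.64 [215.6 237.2  41.7  37.7] [ 0.438 -0.025  0.1  ]
bare_valve 0.72 [220.1 238.1  38.8  39.5] [ 0.445 -0.031  0.1  ]
left_pointer 0.65 [239.4 148.1  20.   31.1] [0.612 0.28  0.066]
right_pointer 0.96 [355.2 330.9  36.4  43.4] [ 0.592 -0.294  0.066]
right_pointer 0.47 [218.2 237.8  37.6  38.8] [0.451 0.001 0.066]
0.5 [-179.998    0.001  160.879]
```

View pics/scene0.png

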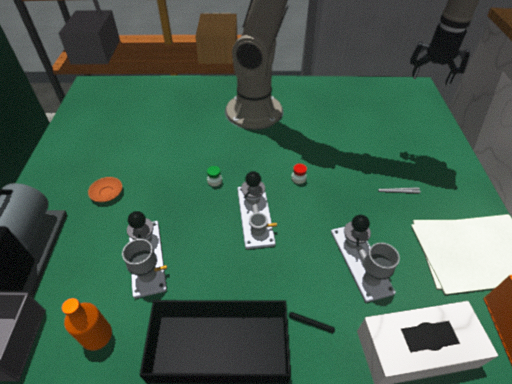

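View pics/side0.png

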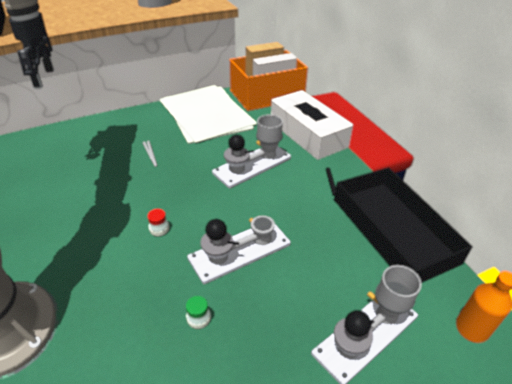

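The middle stand is the bare one: its ball is at about (253,180) in scene and (216,230) in side. The outer two carry funnels. Next I'll triangulate the ball and look from above.

```bash
cat > b.py <<'E'
from h import *
np.set_printoptions(precision=3,suppress=True)
uv={}
for c,(x,y) in(("scene",(253,180)),("side",(216,230))):
    im=cv2.imread(f"pics/{c}0.png").max(2)
    m=np.zeros_like(im);m[y-16:y+17,x-16:x+17]=1
    n,l,s,ce=cv2.connectedComponentsWithStats(((im<50)&(m>0)).astype(np.uint8))
    k=1+np.argmax(s[1:,4]);uv[c]=ce[k];print(c,s[k],ce[k],at(c,*ce[k],.1))
(o1,d1),(o2,d2)=[ray(c,*uv[c]) for c in uv]
t=np.linalg.lstsq(np.c_[d1,-d2],o2-o1,rcond=None)[0];p,q=o1+d1*t[0],o2+d2*t[1]
print("tri",(p+q)/2,np.linalg.norm(p-q))
b=(p+q)/2
for yaw in (-90,-45,0,45,90,135,180):
    print(yaw,robot.inverse_kinematics([b[0],b[1],.25],[180,0,yaw]))
E
python3 b.py
python3 -c "
from h import *
print(vision.calibration('wrist'))"
```

```text
scene [246 172  15  15 176] [252.795 179.108] [ 0.448 -0.004  0.1  ]
side [206 220  21  20 296] [216.095 229.784] [ 0.446 -0.007  0.1  ]
tri [ 0.446 -0.005  0.098] 0.0009003353826242354
-90 [ 51.64   12.841 -61.842  99.845  11.742  74.333 167.193]
-45 [ -58.578    8.678   64.488  103.065   -8.172   73.336 -126.99 ]
0 [-44.343   6.322  47.163 102.764  -4.844  72.985 -85.934]
45 [-42.973   6.206  45.588 102.73   -4.632  72.971 -41.194]
90 [-41.738   6.11   44.177 102.699  -4.449  72.959   3.583]
135 [-40.403   6.016  42.66  102.665  -4.26   72.948  48.351]
180 [-39.014   5.927  41.089 102.628  -4.071  72.938  93.119]
{'mtx': array([[283.7866213 ,   0.        , 260.29236618],
       [  0.        , 283.7866213 , 189.31660161],
       [  0.        ,   0.        ,   1.        ]]), 'k1': -0.03137067547479935, 'T_tool_cam': array([[-9.54475615e-04,  9.46596128e-01,  3.22420316e-01,
         8.21964640e-02],
       [ 9.99999485e-01,  7.92076251e-04,  6.34881865e-04,
        -1.39099640e-03],
       [ 3.45595240e-04,  3.22420755e-01, -9.46596396e-01,
        -1.26743486e-01],
       [ 0.00000000e+00,  0.00000000e+00,  0.00000000e+00,
         1.00000000e+00]])}
```

```bash
cat > c.py <<'E'
from h import *
np.set_printoptions(precision=3,suppress=True)
robot.move_to([.446,-.005,.23],[180,0,140])
T=tool();im=vision.grab_frame("wrist")
im=im[:,:,::-1].copy();cv2.imwrite("pics/w0.png",im)
print(T[:3,3],proj("wrist",[.446,-.005,.1],T),robot.current_time_s(),robot.current_joint_positions())
for l in("bare_ball","bare_valve"):
    for r in recognise(l,"wrist"): print(l,round(r["p"],2),np.round(r["rect"],1),at("wrist",*r["rect"][:2],.1,T))
E
python3 c.py
```

```text
[ 0.446 -0.004  0.23 ] (np.float64(260.17811782848), np.float64(184.4113301096541)) 2.6583 [-39.766   7.026  42.237 104.675  -5.021  70.186  54.121]
bare_ball 0.89 [261.  177.8  68.7  73.5] [ 0.441 -0.     0.1  ]
bare_valve 0.87 [260.9 179.3  63.   69.8] [ 0.443 -0.001  0.1  ]
```

View pics/w0.png

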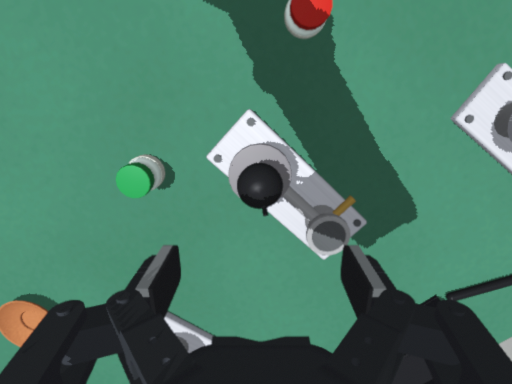

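The ball is at (260,185), matching the prediction. The pointer tip is at about (265,212), roughly clockwise of the seat at (327,230). So I'll descend, grip and turn clockwise.

```bash
cat > d.py <<'E'
from h import *
np.set_printoptions(precision=3,suppress=True)
T=tool();b=np.array([.446,-.005])
tip=at("wrist",265,213,.066,T)[:2]-b; p1=at("wrist",249,112,.01,T);p2=at("wrist",365,222,.01,T)  # plate long edge
pa=np.degrees(np.arctan2(tip[1],tip[0]));sa=np.degrees(np.arctan2(*(p2-p1)[1::-1]))
print("ptr len",np.linalg.norm(tip),"ptr",pa,"seat",sa,"valve deg",sa-pa)
robot.line_to([b[0],b[1],.098],velocity=.12)
print(robot.current_tool_pos(),robot.current_contact_force())
fingers.gripper_to(0.0,25)
print("gap",robot.current_finger_gap(),robot.current_contact_force())
q=np.array(robot.current_joint_positions());end=min(90,90-(sa-pa)+18);n=6
for i in range(n):
    q[6]-=end/n; robot.move_j(list(q))
    print(round(robot.current_time_s(),2),q[6],robot.current_torque(),robot.current_contact_force(),robot.current_finger_gap())
E
python3 d.py
```

```text
ptr len 0.04492900522824336 ptr -33.62118075522073 seat 7.262960690296984 valve deg 40.88414144551771
[ 0.447 -0.005  0.099] [ 0.554 -0.092  0.552]
gap 0.5037481675566333 [-0.37   0.435  3.757]
4.78 51.346888322912285 [-0.017  0.188 -0.123] [-0.918  0.002  2.181] 0.4969098007963475
5.09 40.160911897165235 [-0.1    0.357 -0.068] [-1.855 -0.398  2.704] 0.5013976255993524
5.4 28.974935471418185 [-0.172  0.506 -0.105] [-1.87   0.067  3.55 ] 0.4996813114782894
5.71 17.788959045671135 [-0.168  0.702 -0.105] [-3.374 -0.648  5.306] 0.4975433682920115
6.02 6.602982619924086 [-0.219  0.712 -0.043] [-3.717 -1.376  3.853] 0.498114817844423
6.33 -4.582993805822962 [-0.007  0.655 -0.047] [-3.034 -0.53   2.018] 0.49778866650965137
```

```bash
cat > e.py <<'E'
from h import *
import sys
np.set_printoptions(precision=3,suppress=True)
fingers.gripper_to(1.0); p=robot.current_tool_pos()
robot.line_to([p[0],p[1],.24],velocity=.2)
robot.pause(.1);T=tool();im=vision.grab_frame("wrist")[:,:,::-1].copy()
u,v=map(int,proj("wrist",[.446,-.005,.09],T));c=im[max(0,v-90):v+110,max(0,u-130):u+130]
cv2.imwrite("pics/%s.png"%sys.argv[1],cv2.resize(c,None,fx=3,fy=3,interpolation=cv2.INTER_CUBIC)[:600])
print("crop origin",max(0,u-130),max(0,v-90),robot.current_eef_rot(),robot.current_time_s())
s=np.radians(7.26)
for ang in (60,75,90): 
    a=s-np.radians(ang);print(ang,proj("wrist",[.446+.046*np.cos(a),-.005+.046*np.sin(a),.066],T))
E
python3 e.py w1
```

```text
crop origin 130 87 [-179.881    0.046   72.894] 7.8333
60 (np.float64(293.79030624471466), np.float64(194.67286704658304))
75 (np.float64(286.2486821786725), np.float64(201.94620680358395))
90 (np.float64(277.1358614786579), np.float64(207.12669864546336))
```

View pics/w1.png

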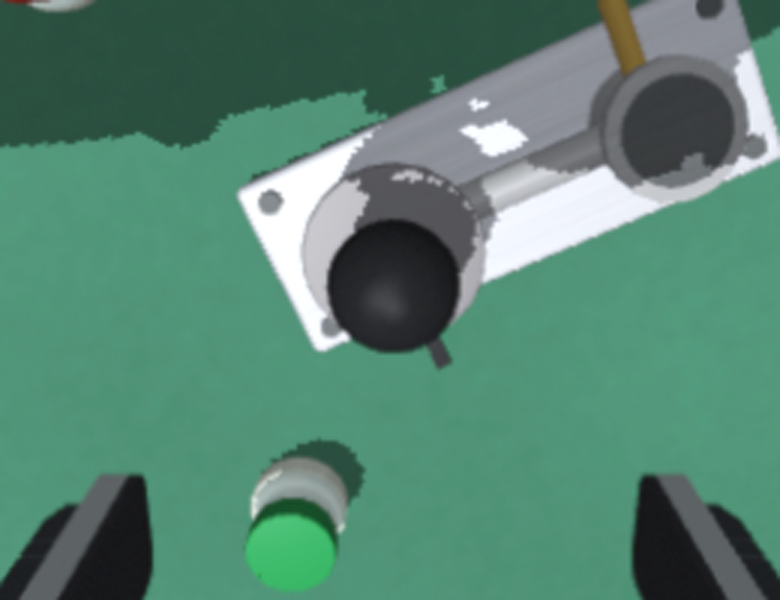

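The pointer tip is at (278,208), against a prediction of (277,207) for fully shut. The final torque didn't clearly show the stop, so I'll regrip and press a little further against it.

```bash
cat > f.py <<'E'
from h import *
np.set_printoptions(precision=3,suppress=True)
robot.line_to([.446,-.005,.098],velocity=.15)
fingers.gripper_to(0.0,35)
q=np.array(robot.current_joint_positions());print(q[6],robot.current_torque(),robot.current_finger_gap())
for i in range(5):
    q[6]-=5; robot.move_j(list(q))
    print(round(robot.current_time_s(),2),q[6],robot.current_joint_positions()[6],robot.current_torque(),robot.current_joint_torque()[6],robot.current_finger_gap())
E
python3 f.py; python3 e.py w2
```

```text
-4.418256975404491 [0.068 0.344 0.008] 0.49387862952967554
9.66 -9.418256975404491 -9.318351108958764 [ 0.036  0.215 -0.056] 0.013708688202314079 0.49677438102149163
9.91 -14.418256975404491 -14.251660134354623 [ 0.006  0.321 -0.12 ] 0.02273939608130604 0.4992440629835041
10.16 -19.41825697540449 -19.226068139429742 [ 0.042  0.339 -0.055] 0.028695440269075334 0.4956525439666468
10.41 -24.41825697540449 -24.211397833112517 [-0.066  0.5   -0.064] 0.025146270054392517 0.4964091367418661
10.66 -29.41825697540449 -29.20102799654164 [-0.101  0.693 -0.124] 0.024717701599001884 0.4951986068801445
crop origin 130 87 [-179.854    0.066   47.9  ] 12.1667
60 (np.float64(301.58262988658), np.float64(178.83856343902113))
75 (np.float64(297.7547760983474), np.float64(188.64471052042552))
90 (np.float64(291.5480122226642), np.float64(197.09643294110154))
```

View pics/w2.png

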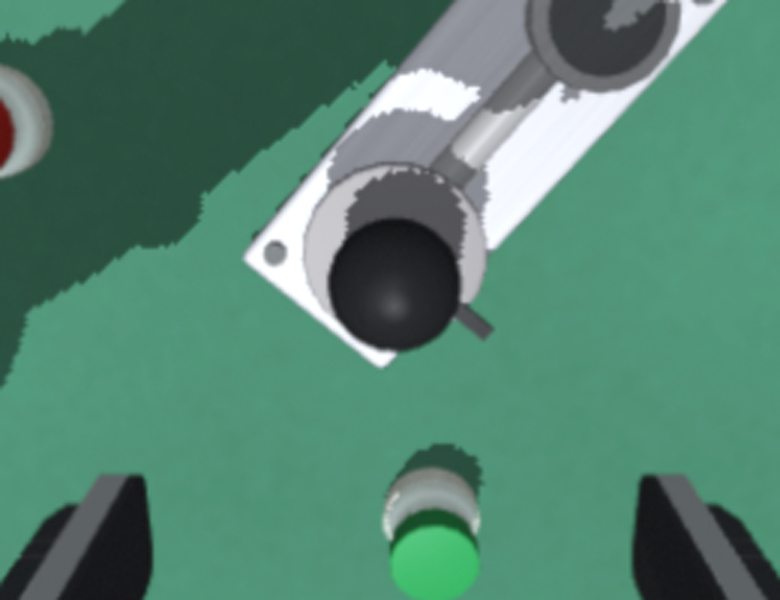

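The tip is at (292.7,197), against a shut prediction of (291.5,197.1). The knob didn't move despite another 25° of turning, so it's on its stop. The gripper is open and clear, so I'll hand in.

```bash
python3 -c "
from h import *
workorder.close_job();print(robot.current_time_s())"
```

```text
the job is handed in; nothing more can be done
the job is handed in; nothing more can be done
```

The bare stand was the middle one. I turned its knob clockwise to the shut stop, let go and handed the job in after about 12 s of robot time. I never went near the two funnel stands.

- **Valve angle:** I measured it at about 41° before the turn. Afterwards the pointer tip was within about 1.5 px of where it should be when fully shut.
- **Stop check:** I gripped again and turned another 25° clockwise, and the pointer stayed where it was, so the knob is on its stop. The torque readings showed no clear jump at the stop because the pads slipped on the ball, so this relies on the pictures.
- **At hand-in:** the gripper was open, lifted clear and touching nothing.
- **Not checked:** I took no final picture of the other two valves. The clock reading after hand-in was also refused, so the time is from the last check before it.

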